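# Press a new corner block into a parts drawer with a trigger clamp

## Task

Stand the light wooden block upright in the open end of the parts drawer, centred and close against the inside of its front board, then, by squeezing and releasing the bench clamp's two upright grips, pump the jaw forward until its orange sprung pad presses the block against the board. Finish while still holding the squeeze, one finger on the red trigger and one on the black grip, with the pad's spring about half compressed; never press so hard that the old board would crack, which happens when the spring is fully squeezed and forced further. Do not push the jaw itself by hand, and leave everything else on the bench where it is.

Things in the scene. Friction and masses are not known exactly. Their poses are not given: they have to be found in the camera images.
- block: light wooden corner block, 40 x 40 x 52 mm (x, y, z), about 50 g, standing loose on the bench; origin at the centre of its underside, z up
- station: fixed base board 180 x 310 mm with a wooden parts drawer and a clamp in line; origin on the bench under it, z up; +y is the clamp axis, the way the jaw advances, towards the drawer's front board. Drawer inside: 150 mm wide in x, floor 20 mm and side walls 66 mm above the bench, open on top. Clamp bar: 10 mm wide along x = 0, top 60 mm above the bench, tail to y = -225 mm at most
- front_board (a point): point on the inner face of the drawer's front board (166 x 12 mm, 12 to 72 mm above the bench, fixed), on the clamp axis, 46 mm above the bench; same axes as the station, the drawer lies on its -y side
- seat (a point): point on the drawer floor (20 mm above the bench) where the centre of the block's underside belongs when the block stands flush against the front board: 20 mm from the board's inner face, on the clamp axis; same axes as the station
- jaw_head: black jaw head on the steel clamp bar, 44 x 12 x 46 mm, top 70 mm above the bench; origin at its centre; it carries the sprung pad in front (+y) of it
- pad_face: orange pad in front of the jaw head, 50 x 10 x 42 mm, 26 to 68 mm above the bench; origin at the centre of its back face; the face that presses the block is 10 mm from the origin on the +y side
- jaw (a joint): advance of the jaw and bar along station +y, m, 0 (fully back) to 0.075; starts at 0 to 0.025. Stiff to move (about 4 N of friction), stays where it is left. The pad face, spring relaxed, is at station y = 0.015 + this value; the board's inner face is at y = 0.110
- pad (a joint): compression of the pad's spring, m, 0 relaxed to 0.012 fully squeezed (pad nearly against the head); 1.5 N per mm, so 6 mm, about half, is 9 N. When the trigger is let go the jaw slips back until at most about 2.7 mm remain
- trigger_grip: red upright trigger post of the clamp, 30 x 12 x 64 mm, from 74 to 138 mm above the bench, origin at the centre of its underside; its outer (-y) face is 6 mm from the origin. It slides towards station +y when squeezed
- trigger (a joint): travel of the red trigger to station +y, m, 0 at rest to 0.016; springs back when let go (3 to 5.4 N). Going in, its pawl catches the bar's teeth (5 mm apart, so up to 5 mm is lost first) and carries the jaw along one to one; going back, it slips over the teeth. A full squeeze gains 10 to 15 mm
- front_grip: black upright post of the clamp, 30 x 12 x 64 mm, 74 to 138 mm above the bench, origin at the centre of its underside, outer (+y) face 6 mm from it. At rest the outer faces of the posts are 60 mm apart (station y = -0.055 and -0.115); both squeezed home, 26 mm. Nothing else on the station rises above 75 mm
- front (a joint): travel of the black post towards station -y, m, 0 at rest to 0.018; it only gives against a spring (3 to 5.7 N) and drives nothing, so that a hand centred between the posts can close on both
- bush: bystander: brass bush (ring), 42 mm across, 34 mm high, loose; origin at the centre of its underside
- pulley: bystander: blue pulley, 48 mm across, 36 mm high, loose; origin at the centre of its underside
- carton: bystander: white and red carton, 90 x 70 x 60 mm; origin at the centre of its underside
- filter_can: bystander: can with a yellow band, 66 mm across, 90 mm high; origin at the centre of its underside
- jar: bystander: jar with a green cap, 60 mm across, 80 mm high; origin at the centre of its underside
- screwdriver: bystander: screwdriver lying on the bench at the right; origin under its middle
- kraft_box: bystander: brown box, 100 x 70 x 45 mm; origin at the centre of its underside
Not all that is in view belongs to the job. What is shaped like the block but purple is not meant.

How it is judged:
By the outcome, as a careful person would: the job done as asked, in the order asked, and still so for the second after the job is handed in, while the arm keeps its last pose, push and grip.
It also fails if it takes over 67 s, if anything falls off the work surface, if the arm or the gripper's body presses on something with over 40 N, if the wrist force passes 120 N, or if a joint passes its speed limit or range.

## Robot

A 7-joint arm with a two-finger parallel gripper is mounted at the origin on the work surface. World frame = base frame: x ahead of the robot, y to its left, z up, the work surface at z = 0. Lengths are in mm, angles in rad, forces in N, time in s.
With the tool pointing down it reaches from about 400 to 875 mm from the base axis. Payload 6.5 kg.
Tool frame: the origin (TCP) lies midway between the tips of the shut fingers; the grasp point (between the pads) lies 19 mm behind it; z points along the fingers, y is the line along which they close (so a half turn about z gives the same grasp; the last joint's range is limited). The gripper opens to 85 mm and grips with 20 to 120 N. Pads are 22 mm wide; open, the fingers measure 114 mm over their backs; the gripper's body (76 mm by 85 mm) begins 54 mm behind the grasp point. The pads swing forward as they close: fully open they stand 13 mm farther back than shut.
Start: joints at [1.058, 0.536, -0.004, 1.538, 0.003, 1.067, -0.071], TCP at [280.848, -586.186, 231.29] pointing down, gripper open.
Joint ranges: [-2.7, 2.7], [-0.37, 2.16], [-1.27, 1.26], [0.24, 2.4], [-1.31, 4.45], [0.19, 1.91], [-2.76, 2.76]. Speed limits (rad/s): [2.39, 2.39, 3.14, 3.14, 3.14, 3.14, 3.14].

## Interface

Orientations are given as a unit quaternion [x, y, z, w].
In Python, from rig import sense, read_camera, close_job gives the robot as it stands.
- The arm moves only by the shell command python3 -m inch [FORCE], which reads ROWS from standard input. ROWS is one flat JSON list of numbers that holds 1 to 12 rows one after another, with no inner brackets; each row has 7 numbers: dx, dy, dz in mm, then a rotation vector rx, ry, rz in rad, then the finger opening in mm; each row shifts and turns the commanded pose from where the row before left it, along the tool's axes as they then stand; what a row does not reach is not made up. A row lasts 1/10 s, in which the tool goes at most 50 mm and 0.15 rad, less where a joint would pass 70% of its speed; a pose out of reach is approached as far as the arm can. The fingers move at their own pace and stop on an object; FORCE is the grip in N (left out, the last holds). Time passes only in rows, so rows that do not move let the fingers close. It prints the time, the measured TCP pose, the force, the opening and the grip force at its end. Input that does not fit is refused with a message, and nothing moves.
- sense(): the state, without advancing time (a new reading comes with each control period).
- read_camera(name): name is "side" or "top"; returns a dict with "img" (384x512x3 uint8, red, green, blue), "K" (3x3 intrinsics, pixels), "R" (3x3) and "t" (3): a world point X has camera coordinates R X + t. Camera axes: x right, y down, z forward; pixel columns grow to the right and rows downward; lengths in mm; the calibration is good to about 2 mm. A picture is of the moment at which its call begins. There is no depth.
- close_job(): hands the job in; it is judged then, once.
The state is a dict: "time_s": time; "joints": joint angles; "qvel": joint speeds; "tau": joint torques, N m; "tcp_pos": TCP position; "tool_rot": TCP orientation; "wrist_force": force on the tool from outside, world axes, zero at the start; "moment": the same for the moment, N m; "opening": finger opening in mm; "gripper_force": force on a finger pad.
Only numpy, scipy, OpenCV 4.12 (cv2) and the standard library are available. Lean on these libraries where they do the work, as an engineer would, in place of code of your own. Each camera call takes 0.05 s, during which the arm holds its last target. There are 200 camera calls.

## Working session

There is one attempt and no reset: what is moved stays moved. The work goes in short steps, Python scripts to look and compute and a shell command to move; the robot and the scene stay as the last step left them, time stands still between calls to the robot, and variables do not carry over. Pictures are saved under pics/ and viewed, at most 10 in all, crops included, and the job is handed in when it is done.

```bash
ls; mkdir -p pics
python3 - <<'E'
from rig import sense, read_camera
import cv2,numpy as np
for n in ("side","top"):
    c=read_camera(n); cv2.imwrite(f"pics/{n}0.png",c["img"][:,:,::-1]); 
    print(n,c["K"].tolist() if hasattr(c["K"],'tolist') else c["K"],np.round(c["R"],4).tolist(),np.round(c["t"],1).tolist())
s=sense();print(s)
E
```

```text
pics
side [[389.3697143613796, 0.0, 257.7593779764581], [0.0, 389.3697143613796, 193.85024795287617], [0.0, 0.0, 1.0]] [[0.9766, -0.215, 0.011], [-0.135, -0.6516, -0.7464], [0.1676, 0.7275, -0.6654]] [-604.4, 139.1, 976.7]
top [[422.45410690974984, 0.0, 266.0830034998266], [0.0, 422.45410690974984, 194.08796419184745], [0.0, 0.0, 1.0]] [[0.0168, -0.9999, 0.0012], [-0.9941, -0.0169, -0.1067], [0.1067, 0.0006, -0.9943]] [-44.9, 602.7, 1115.1]
{'time_s': 0.1, 'joints': array([ 1.05782202,  0.53712336, -0.00443218,  1.53877896,  0.00262238,
        1.06728707, -0.07120756]), 'qvel': array([ 0.00053397,  0.00059761,  0.00055089, -0.00174559,  0.00011145,
       -0.00131155,  0.00215873]), 'tau': array([ 2.47783595e-03, -5.84573042e+01,  1.05218444e+00, -2.59775305e+01,
        1.27078584e-02,  4.57840157e-03,  3.22628034e-05]), 'tcp_pos': array([ 280.56871599, -585.69475081,  230.47759401]), 'tool_rot': array([ 9.75144674e-01,  2.21567667e-01, -2.43975166e-04, -7.57287315e-04]), 'wrist_force': array([ 0.91208708,  0.40054006, -0.7478834 ]), 'moment': array([ 0.00331046,  0.05493555, -0.0237665 ]), 'gripper_force': 0.0, 'opening': 85.41043316334195}
```

View pics/side0.png

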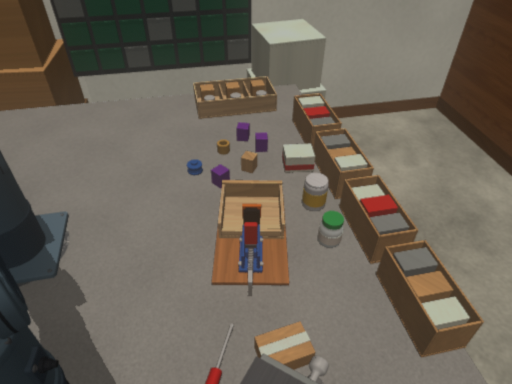

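View pics/top0.png

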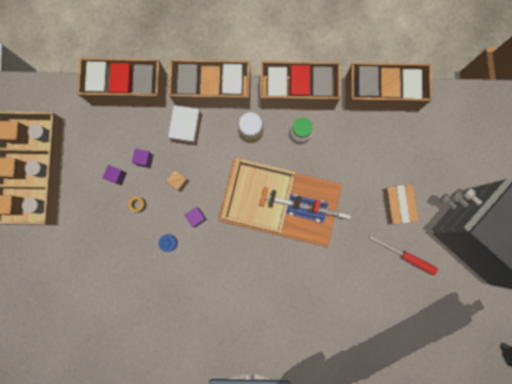

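The side view has the wooden block at about (249,161), the drawer at (252,205), the red trigger at (251,233) and purple decoys around the block. In the top view the block is at (177,181), the drawer at (258,197), the trigger at (317,206) and the pad at (265,196). I'll zoom in on both.

Run:
```python
import cv2,numpy as np
t=cv2.imread("pics/top0.png")[150:250,160:360]; s=cv2.imread("pics/side0.png")[145:295,200:300]
t4=cv2.resize(t,None,fx=4,fy=4,interpolation=cv2.INTER_CUBIC)
cv2.imwrite("pics/ct.png",t4)
cv2.imwrite("pics/cs.png",cv2.resize(s,None,fx=4,fy=4,interpolation=cv2.INTER_CUBIC))
```

```text
(no output)
```

View pics/ct.png

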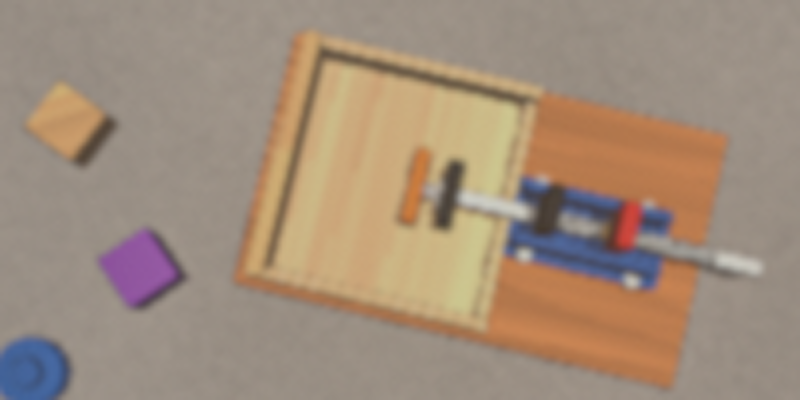

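View pics/cs.png

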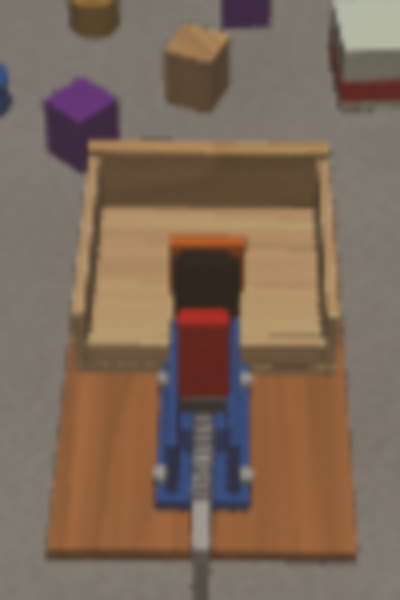

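The crops show the front board as the left drawer wall in the top view (inner top edge about crop (325,55) to (268,265)). The orange pad runs (422,150) to (408,223), the black grip top is at (548,208) and the red trigger at (627,226). The block top is at (67,120). Next I'll measure these with masks and rays.

```bash
cat > h.py <<'E'
import numpy as np,cv2
from rig import sense, read_camera
def ray(c,p):
    d=c["R"].T@np.linalg.inv(c["K"])@np.array([p[0],p[1],1.]); return -c["R"].T@c["t"], d
def plane(c,p,z):
    o,d=ray(c,p); return o+d*(z-o[2])/d[2]
def tri(c1,p1,c2,p2):
    A=[];b=[]
    for c,p in((c1,p1),(c2,p2)):
        o,d=ray(c,p); d=d/np.linalg.norm(d); M=np.eye(3)-np.outer(d,d); A.append(M); b.append(M@o)
    A=np.vstack(A);b=np.hstack(b); x=np.linalg.lstsq(A,b,rcond=None)[0]; return x, np.linalg.norm(A@x-b)
def get(n):
    c=read_camera(n); return {k:(np.array(v) if k!="img" else v) for k,v in c.items()}
def px(n,p): # crop -> image pixel
    o=(160,150) if n=="t" else (200,145)
    return ((p[0]+.5)/4-.5+o[0],(p[1]+.5)/4-.5+o[1])
def mask(c,lo,hi,roi,k=None):
    h=cv2.cvtColor(c["img"],cv2.COLOR_RGB2HSV); m=cv2.inRange(h,np.array(lo),np.array(hi)); z=np.zeros_like(m); x0,y0,x1,y1=roi; z[y0:y1,x0:x1]=m[y0:y1,x0:x1]; return z
def big(m):
    cs=cv2.findContours(m,cv2.RETR_EXTERNAL,cv2.CHAIN_APPROX_NONE)[0]; return max(cs,key=cv2.contourArea)
E
python3 - <<'E'
from h import *
np.set_printoptions(precision=1,suppress=True)
T=get("top");S=get("side")
print("hsv top block",cv2.cvtColor(T["img"],cv2.COLOR_RGB2HSV)[180,176],cv2.cvtColor(T["img"],cv2.COLOR_RGB2HSV)[196,264],cv2.cvtColor(T["img"],cv2.COLOR_RGB2HSV)[205,317],cv2.cvtColor(T["img"],cv2.COLOR_RGB2HSV)[200,163])
def P(n,p,z): return plane(T if n=="t" else S,px(n,p),z)
# heights by triangulation
for nm,a,b in [("blocktop far corner",(62,83),(176,26)),("block right",(108,122),(229,40)),("trig top ctr",(627,222),(204,318)),
   ("board in L",(268,268),(92,153)),("board in R",(322,52),(327,155)),("base cornR",(728,135),(355,553)),("base cornL",(672,388),(48,553)),
   ("pad topR",(424,150),(244,243)),("pad topL",(404,222),(170,242))]:
    x,r=tri(T,px("t",a),S,px("s",b)); print(nm,x,"res",round(r,1))
print("block quad z52",[P("t",q,52)[:2] for q in [(62,83),(108,122),(76,160),(25,122)]])
print("side block top quad",[P("s",q,52)[:2] for q in [(176,26),(229,40),(218,70),(165,60)]])
print("base R corners z12",[P("t",q,12)[:2] for q in[(728,135),(672,388)]],[P("s",q,12)[:2] for q in [(355,550),(48,550)]])
print("board inner z72 top",[P("t",q,72)[:2] for q in[(268,268),(322,52)]],"side",[P("s",q,72)[:2] for q in[(92,154),(327,155)]])
for nm,roi,lo,hi,z in [("pad",(255,180,272,212),(5,150,100),(16,255,255),68),("trig",(305,195,325,217),(0,170,90),(4,255,255),138),("trig2",(305,195,325,217),(170,170,90),(180,255,255),138),("block",(163,168,192,194),(8,90,120),(25,255,255),52)]:
    m=mask(T,lo,hi,roi)
    if m.sum()==0: print(nm,"none");continue
    r=cv2.minAreaRect(big(m)); c=np.array([plane(T,q,z)[:2] for q in cv2.boxPoints(r)])
    print(nm,"n",(m>0).sum(),r,"ctr",c.mean(0),"edges",c[1]-c[0],c[2]-c[1])
E
```

```text
hsv top block [ 15 119 190] [ 13 166 200] [  2 180 203] [ 17  33 153]
blocktop far corner [639.  207.6  69.1] res 27.2
block right [642.8 173.2  73.9] res 14.9
trig top ctr [ 566.7 -159.4  132.8] res 0.9
board in L [536.3  67.3  71.3] res 2.9
board in R [687.1  34.7  69.4] res 7.1
base cornR [ 638.6 -244.1    8.3] res 1.4
base cornL [ 464.2 -205.9    6.3] res 0.0
pad topR [618.6 -33.2  63.3] res 0.1
pad topL [571.3 -20.9  61.8] res 0.8
block quad z52 [array([661.2, 210.5]), array([635.3, 178.7]), array([609.3, 199.1]), array([634.3, 234.2])]
side block top quad [array([623.6, 229. ]), array([660.2, 202.7]), array([643.9, 167. ]), array([607.2, 187.3])]
base R corners z12 [array([ 639. , -243.6]), array([ 464.3, -205. ])] [array([ 637.2, -244.6]), array([ 464.4, -207.9])]
board inner z72 top [array([538.3,  67.1]), array([681.6,  35.2])] side [array([534. ,  65.4]), array([691.4,  31.8])]
pad n 50 ((263.5, 196.0), (2.9104275703430176, 16.73495864868164), 14.03624439239502) ctr [594.5 -28.1] edges [43.1 -9.9] [-1.7 -7.5]
trig n 31 ((316.35296630859375, 205.58827209472656), (2.9104275703430176, 9.701424598693848), 14.03624439239502) ctr [ 565.8 -158.8] edges [23.3 -5.7] [-1.6 -7. ]
trig2 none
block n 213 ((176.1199951171875, 179.83999633789062), (14.800000190734863, 14.40000057220459), 36.869895935058594) ctr [635.6 206.8] edges [ 31.6 -21.9] [-23.5 -32.7]
```

```bash
cat >> h.py <<'E'
from scipy.spatial.transform import Rotation as Ro
SY=-0.216; ORI=np.array([589.4,-52.7])
ex=np.array([np.cos(SY),np.sin(SY)]); ey=np.array([-np.sin(SY),np.cos(SY)])
def st(x,y): return ORI+x*ex+y*ey          # station -> world
def tost(w): d=np.array(w[:2])-ORI; return np.array([d@ex,d@ey])
def plan(x,y,z,ang=None):
    """rotation about tool z first, then the shift in the turned tool axes"""
    s=sense(); R=Ro.from_quat(s["tool_rot"]); ty=R.apply([0,1,0]); a=np.arctan2(ty[1],ty[0])
    r=0 if ang is None else -((ang-a+np.pi/2)%np.pi-np.pi/2)
    d=(R*Ro.from_rotvec([0,0,r])).inv().apply(np.array([x,y,z])-s["tcp_pos"])
    print("tool y ang %.3f, rz %.3f, shift"%(a,r),np.round(d,1),"down",np.round(R.apply([0,0,1]),4))
E
python3 - <<'E'
from h import *
S=get("side")
c=np.array([635,205.6]);
for z in (52,0):
  for a in range(4):
    w=c+28.3*np.array([np.cos(-.65+np.pi/4+a*np.pi/2),np.sin(-.65+np.pi/4+a*np.pi/2)])
    p=S["K"]@(S["R"]@np.array([*w,z])+S["t"]); p=p[:2]/p[2]; print(z,np.round((p+.5-[200,145])*4-.5))
plan(635,205.6,150,-.65)
E
```

```text
52 [231.  35.]
52 [184.  21.]
52 [161.  49.]
52 [209.  63.]
0 [230.  88.]
0 [185.  75.]
0 [163. 102.]
0 [208. 116.]
tool y ang -1.124, rz -0.474, shift [ 844.5 -196.9   81.3] down [-4.e-04  7.e-04 -1.e+00]
```

Predicted and observed block corners agree to about 4 mm. I'll start moving.

```bash
echo '[0, 0, 0, 0, 0, -0.12, 85, 0, 0, 0, 0, 0, -0.12, 85, 0, 0, 0, 0, 0, -0.12, 85, 0, 0, 0, 0, 0, -0.12, 85, 46, -11, 0, 0, 0, 0, 85, 46, -11, 0, 0, 0, 0, 85, 46, -11, 0, 0, 0, 0, 85, 46, -11, 0, 0, 0, 0, 85, 46, -11, 0, 0, 0, 0, 85, 46, -11, 0, 0, 0, 0, 85, 46, -11, 0, 0, 0, 0, 85, 46, -11, 0, 0, 0, 0, 85]' | python3 -m inch 60; echo '[46, -11, 0, 0, 0, 0, 85, 46, -11, 0, 0, 0, 0, 85, 46, -11, 0, 0, 0, 0, 85, 46, -11, 0, 0, 0, 0, 85, 46, -11, 0, 0, 0, 0, 85, 46, -11, 0, 0, 0, 0, 85, 46, -11, 0, 0, 0, 0, 85, 46, -11, 0, 0, 0, 0, 85, 46, -11, 40, 0, 0, 0, 85, 0, 0, 0, 0, 0, 0, 85]' | python3 -m inch; python3 -c "
from h import *
plan(634.5,204.5,80,-.66)"
```

```text
time_s: 1.45
tcp_pos: [431.8, -237.3, 231.5]
tool_rot: [0.895, 0.447, 0.0, 0.0]
wrist_force: [1.1, 0.1, -0.8]
opening: 85.0
gripper_force: 0.0
time_s: 2.45
tcp_pos: [595.2, 149.7, 195.0]
tool_rot: [0.893, 0.45, -0.002, -0.003]
wrist_force: [-1.3, -0.1, -1.6]
opening: 85.4
gripper_force: 0.0
tool y ang -0.636, rz 0.024, shift [ 67.5  -1.9 115. ] down [-0.0055  0.0029 -1.    ]
```

```bash
echo '[34, -1, 20, 0, 0, 0, 85, 33, -1, 30, 0, 0, 0.02, 85, 0, 0, 40, 0, 0, 0, 85, 0, 0, 25, 0, 0, 0, 85, 0, 0, 0, 0, 0, 0, 85, 0, 0, 0, 0, 0, 0, 85]' | python3 -m inch; python3 -c "
from h import *
plan(634.5,204.5,15,-.66)
S=get('side')['img'][110:210,190:310,::-1];T=get('top')['img'][130:230,110:230,::-1]
cv2.imwrite('pics/a.png',cv2.resize(np.hstack([S,T]),None,fx=3.3,fy=3.3,interpolation=cv2.INTER_CUBIC))"
```

```text
time_s: 3.05
tcp_pos: [636.0, 197.4, 84.5]
tool_rot: [0.899, 0.438, -0.0, 0.0]
wrist_force: [0.4, -0.2, 0.6]
opening: 84.6
gripper_force: 0.0
tool y ang -0.664, rz -0.004, shift [ 4.7 -5.6 69.5] down [-1.e-04 -3.e-04 -1.e+00]
```

View pics/a.png

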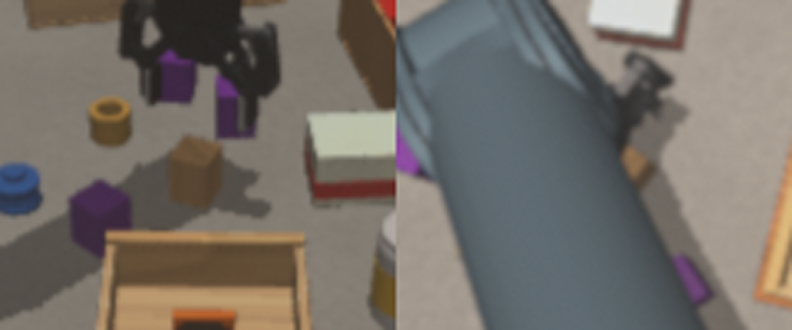

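The side view shows the open fingers (tips near (150,95) and (247,125)) straddling a point above the block (195,170), with nothing in between. I'll descend and grasp.

```bash
echo '[5, -5, 0, 0, 0, 0, 85, 0, 0, 30, 0, 0, 0, 85, 0, 0, 25, 0, 0, 0, 85, 0, 0, 15, 0, 0, 0, 85, 0, 0, 0, 0, 0, 0, 85, 0, 0, 0, 0, 0, 0, 30, 0, 0, 0, 0, 0, 0, 30, 0, 0, 0, 0, 0, 0, 30, 0, 0, 0, 0, 0, 0, 30, 0, 0, 0, 0, 0, 0, 30, 0, 0, 0, 0, 0, 0, 30, 0, 0, 0, 0, 0, 0, 30]' | python3 -m inch 40; python3 -c "
from h import *
S=get('side')['img'][110:210,190:310,::-1]
cv2.imwrite('pics/b.png',cv2.resize(S,None,fx=4,fy=4,interpolation=cv2.INTER_CUBIC))"
```

```text
time_s: 4.35
tcp_pos: [636.1, 205.4, 15.5]
tool_rot: [0.899, 0.438, 0.001, 0.0]
wrist_force: [-0.6, -0.8, 6.1]
opening: 39.2
gripper_force: 40.5
```

View pics/b.png

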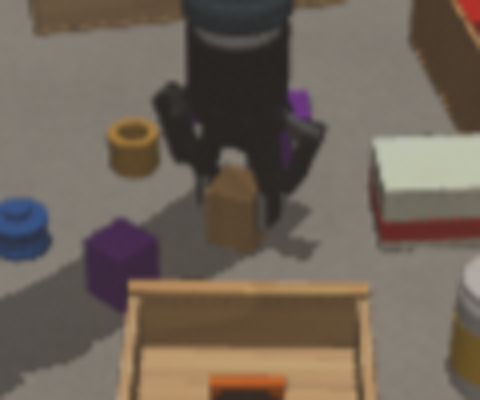

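The block is held between the fingers (39.2 mm, 40 N), still upright. Lift it and head for the drawer.

```bash
echo '[0, 0, -30, 0, 0, 0, 30, 0, 0, -45, 0, 0, 0, 30, 0, 0, -25, 0, 0, -0.11, 30, 0, 0, 0, 0, 0, -0.11, 30, 0, 0, 0, 0, 0, -0.11, 30, 0, 0, 0, 0, 0, -0.12, 30, 0, 0, 0, 0, 0, 0, 30, 0, 0, 0, 0, 0, 0, 30]' | python3 -m inch; python3 -c "
from h import *
plan(*st(0,83),115,SY)"
```

```text
time_s: 5.2
tcp_pos: [634.9, 204.8, 114.0]
tool_rot: [0.78, 0.626, -0.0, -0.0]
wrist_force: [-0.1, -0.5, -1.3]
opening: 39.6
gripper_force: 40.0
tool y ang -0.217, rz -0.001, shift [-178.2   10.8   -1. ] down [-2.e-04  1.e-04 -1.e+00]
```

```bash
echo '[-20, 1, 0, 0, 0, 0, 30, -40, 3, 0, 0, 0, 0, 30, -40, 2, 0, 0, 0, 0, 30, -40, 3, 0, 0, 0, 0, 30, -28, 2, 0, 0, 0, 0, 30, -10, 0, 0, 0, 0, 0, 30, 0, 0, 0, 0, 0, 0, 30, 0, 0, 0, 0, 0, 0, 30, 0, 0, 0, 0, 0, 0, 30]' | python3 -m inch; python3 -c "
from h import *
plan(*st(0,83),37,SY)
S=get('side')['img'][130:230,190:310,::-1];T=get('top')['img'][150:250,200:320,::-1]
cv2.imwrite('pics/c.png',cv2.resize(np.hstack([S,T]),None,fx=3.3,fy=3.3,interpolation=cv2.INTER_CUBIC))"
```

```text
time_s: 6.1
tcp_pos: [608.1, 31.4, 114.2]
tool_rot: [0.778, 0.629, 0.001, -0.0]
wrist_force: [0.2, 0.4, -0.2]
opening: 39.5
gripper_force: 40.0
tool y ang -0.211, rz 0.005, shift [-3.3 -0.2 77.2] down [ 4.0e-04  1.6e-03 -1.0e+00]
```

View pics/c.png

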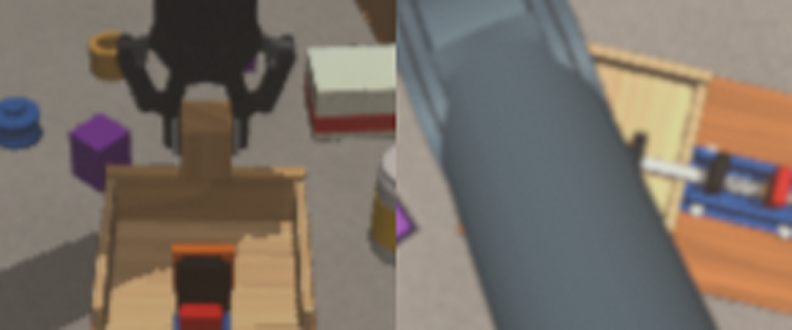

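The side view shows the block held upright over the drawer, with its near bottom edge at about (206,178) in the crop. I'll check its station position numerically before lowering.

```bash
python3 -c "
from h import *
np.set_printoptions(precision=1,suppress=True)
S=get('side')
f=lambda a,b:(190+(a+.5)/3.3-.5,130+(b+.5)/3.3-.5)
for q in [(182,178),(231,178)]: print(tost(plane(S,f(*q),98.5)))
print('board top inner corners',[tost(plane(S,f(*q),72)) for q in [(113,178),(301,176)]])
print(tost(sense()['tcp_pos']))
"
```

```text
[-17.6  70.9]
[21.4 71.4]
board top inner corners [array([-75.8, 101.6]), array([ 80.2, 106.1])]
[ 0.4 85. ]
```

The numbers are ambiguous by a few mm, so I'll lower the block well clear of the board and find the floor and board by touch.

```bash
echo '[-16, 0, 0, 0, 0, 0, 30, 0, 0, 10, 0, 0, 0, 30, 0, 0, 25, 0, 0, 0, 30, 0, 0, 25, 0, 0, 0, 30, 0, 0, 12, 0, 0, 0, 30, 0, 0, 2, 0, 0, 0, 30, 0, 0, 0, 0, 0, 0, 30, 0, 0, 0, 0, 0, 0, 30]' | python3 -m inch; python3 -c "
from h import *
plan(*st(0,83),36,SY);s=sense();print(s['tcp_pos'],tost(s['tcp_pos']),s['wrist_force'])
S=get('side')['img'][130:270,190:310,::-1]
cv2.imwrite('pics/d.png',cv2.resize(S,None,fx=4,fy=4,interpolation=cv2.INTER_CUBIC))"
```

```text
time_s: 7.05
tcp_pos: [605.4, 13.1, 41.0]
tool_rot: [0.779, 0.628, 0.001, 0.0]
wrist_force: [0.7, -0.2, -0.1]
opening: 39.8
gripper_force: 40.0
tool y ang -0.214, rz 0.002, shift [15.3 -1.5  5. ] down [ 1.8e-03  2.0e-04 -1.0e+00]
[605.38245182  13.07935871  41.01372856] [ 1.51294566 67.67624247] [ 0.65593371 -0.20063355 -0.05760624]
```

View pics/d.png

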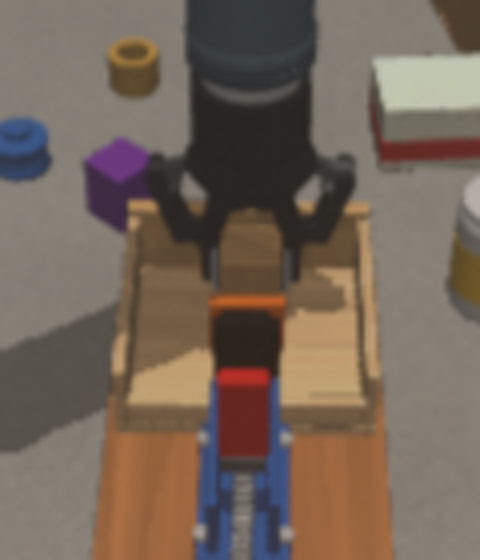

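The block stands in the drawer on the clamp axis, between the pad (247,300) and the board, about 1.5 mm to the right. I'll correct sideways, lower, and creep forward.

```bash
echo '[5, -1.5, 2, 0, 0, 0, 30, 5, 0, 1.5, 0, 0, 0, 30, 3, 0, 0.5, 0, 0, 0, 30, 2, 0, 0, 0, 0, 0, 30, 0, 0, 0, 0, 0, 0, 30]' | python3 -m inch; echo '[2, 0, 0, 0, 0, 0, 30, 2, 0, 0, 0, 0, 0, 30, 0, 0, 0, 0, 0, 0, 30]' | python3 -m inch;  echo '[2, 0, 0, 0, 0, 0, 30, 0, 0, 0, 0, 0, 0, 30]' | python3 -m inch; python3 -c "
from h import *
s=sense();print(tost(s['tcp_pos']))"
```

```text
time_s: 7.6
tcp_pos: [606.3, 28.6, 36.0]
tool_rot: [0.778, 0.628, 0.0, -0.0]
wrist_force: [0.3, 0.0, -1.1]
opening: 39.7
gripper_force: 40.0
time_s: 7.9
tcp_pos: [607.1, 32.0, 36.0]
tool_rot: [0.779, 0.628, -0.0, 0.0]
wrist_force: [-0.4, 1.4, 0.4]
opening: 39.8
gripper_force: 40.6
time_s: 8.1
tcp_pos: [607.1, 32.1, 35.9]
tool_rot: [0.779, 0.627, -0.001, 0.001]
wrist_force: [-1.9, -5.1, 2.0]
opening: 39.9
gripper_force: 40.4
[-0.87269647 86.62086688]
```

Contact with the board (5 N at station y 86.6). Ease off, settle it on the floor, and release.

```bash
echo '[-1, 0, 1, 0, 0, 0, 30, 0, 0, 0, 0, 0, 0, 30]' | python3 -m inch;echo '[0, 0, 0, 0, 0, 0, 60, 0, 0, 0, 0, 0, 0, 60, 0, 0, 0, 0, 0, 0, 60, 0, 0, 0, 0, 0, 0, 60, 0, 0, -15, 0, 0, 0, 60, 0, 0, -30, 0, 0, 0, 60, 0, 0, -40, 0, 0, 0, 60, 0, 0, -45, 0, 0, 0, 60, -20, 0, -15, 0, 0, 0, 60, 0, 0, 0, 0, 0, 0, 60]' | python3 -m inch; echo '[-30, 0, 0, 0, 0, 0, 60, -40, 0, 0, 0, 0, 0, 60, -40, 0, 0, 0, 0, 0, 60, -40, 0, 0, 0, 0, 0, 60, 0, 0, 0, 0, 0, 0, 60, 0, 0, 0, 0, 0, 0, 60]' | python3 -m inch; python3 -c "
from h import *
s=sense();print(s['tcp_pos'],tost(s['tcp_pos']))
S=get('side')['img'][130:270,190:310,::-1];T=get('top')['img'][130:270,200:320,::-1]
cv2.imwrite('pics/e.png',cv2.resize(np.hstack([S,T]),None,fx=3.3,fy=3.3,interpolation=cv2.INTER_CUBIC))"
```

```text
time_s: 8.3
tcp_pos: [607.3, 32.1, 35.5]
tool_rot: [0.779, 0.627, -0.0, 0.0]
wrist_force: [-2.4, -3.9, 6.7]
opening: 39.8
gripper_force: 41.0
time_s: 9.3
tcp_pos: [604.9, 10.7, 184.0]
tool_rot: [0.78, 0.626, 0.002, 0.003]
wrist_force: [0.5, -0.3, -0.3]
opening: 60.3
gripper_force: 0.0
time_s: 9.9
tcp_pos: [570.6, -133.8, 179.5]
tool_rot: [0.779, 0.627, -0.0, -0.001]
wrist_force: [-0.5, 0.7, 0.5]
opening: 60.3
gripper_force: 0.0
[ 570.57785319 -133.78090303  179.52042272] [ -1.00716066 -83.23083367]
```

View pics/e.png

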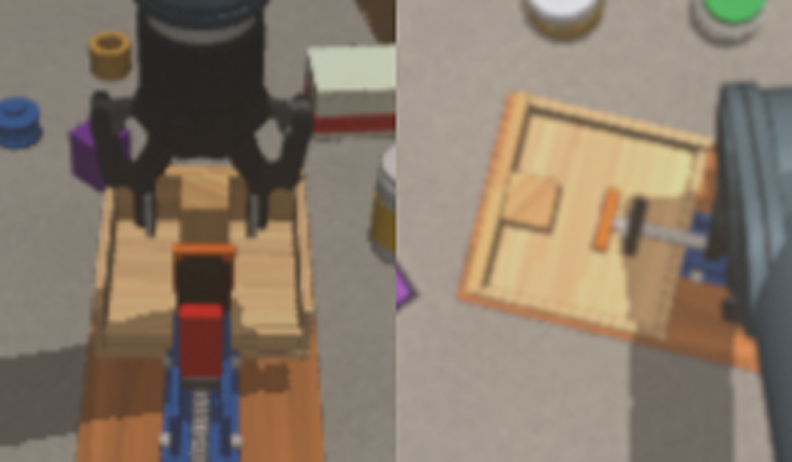

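The block stands flush against the board (top view crop (531,200)), slightly up from the clamp axis through the pad (607,220). I'll compute how far off-centre it is and plan the approach to the posts.

```bash
python3 -c "
from h import *
np.set_printoptions(precision=1,suppress=True)
T=get('top')
f=lambda a,b:(200+(a-396+.5)/3.3-.5,130+(b+.5)/3.3-.5)
print('block',[tost(plane(T,f(*q),72)) for q in [(513,172),(559,180),(549,230),(503,221)]])
print('pad',[tost(plane(T,f(*q),68)) for q in [(613,189),(601,250)]])
print('board ends',[tost(plane(T,f(*q),72)) for q in [(528,107),(487,290)]])
print(sense()['joints'])
plan(*st(0,-85),180,SY+np.pi/2-.01); plan(*st(0,-85),180,SY+np.pi/2+.01)
"
```

```text
block [array([ 18.6, 106.4]), array([20.8, 69.2]), array([-19.9,  67.5]), array([-21.4, 104.8])]
pad [array([24.2, 25.8]), array([-25.6,  23.8])]
board ends [array([ 72.3, 107.2]), array([-77.5, 104. ])]
[ 0.5  0.5 -0.5  1.7  0.3  0.9 -0.3]
tool y ang -0.211, rz -1.556, shift [-0.8 -4.6 -0.1] down [-0.  0. -1.]
tool y ang -0.211, rz 1.565, shift [ 0.7  4.6 -0.1] down [-0.  0. -1.]
```

Block is centred to 0.5 mm; the gap from pad to block is about 39 mm. Next I'll turn a quarter turn over the posts and come down around them.

```bash
echo '[0, 0, 0, 0, 0, 0.14, 85, 0, 0, 0, 0, 0, 0.142, 85, 0, 0, 0, 0, 0, 0.142, 85, 0, 0, 0, 0, 0, 0.142, 85, 0, 0, 0, 0, 0, 0.142, 85, 0, 0, 0, 0, 0, 0.142, 85, 0, 0, 0, 0, 0, 0.142, 85, 0, 0, 0, 0, 0, 0.142, 85, 0, 0, 0, 0, 0, 0.142, 85, 0, 0, 0, 0, 0, 0.142, 85, 0, 0, 0, 0, 0, 0.142, 85, 0, 6, 0, 0, 0, 0, 85]' | python3 -m inch 25; echo '[0, 0, 0, 0, 0, 0, 85, 0, 0, 0, 0, 0, 0, 85]' | python3 -m inch; python3 -c "
from h import *
plan(*st(0,-86.5),88,SY+np.pi/2)
print(sense()['joints'])"
```

```text
time_s: 11.25
tcp_pos: [570.5, -136.3, 179.9]
tool_rot: [0.995, -0.1, -0.0, -0.0]
wrist_force: [0.7, -0.1, 0.7]
opening: 84.7
gripper_force: 0.0
time_s: 11.45
tcp_pos: [569.9, -138.9, 179.9]
tool_rot: [0.995, -0.1, -0.0, -0.0]
wrist_force: [-0.3, -0.1, -0.4]
opening: 85.2
gripper_force: 0.0
tool y ang -1.771, rz 0.016, shift [ 0.5 -1.9 91.9] down [-2.e-04  1.e-04 -1.e+00]
[ 0.25433076  0.4923557  -0.12270833  1.75121568  0.0736256   0.90268115
 -1.67051828]
```

```bash
echo '[0, -2, 15, 0, 0, 0.016, 85, 0, 0, 15, 0, 0, 0, 85, 0, 0, 5, 0, 0, 0, 85]' | python3 -m inch; echo '[0, 0, 5, 0, 0, 0, 85, 0, 0, 10, 0, 0, 0, 85]' | python3 -m inch;echo '[0, 0, 15, 0, 0, 0, 85, 0, 0, 15, 0, 0, 0, 85, 0, 0, 10, 0, 0, 0, 85, 0, 0, 2, 0, 0, 0, 85, 0, 0, 0, 0, 0, 0, 85]' | python3 -m inch; python3 -c "
from h import *
print(tost(sense()['tcp_pos']))
S=get('side')['img'][130:270,190:310,::-1];T=get('top')['img'][130:270,200:320,::-1]
cv2.imwrite('pics/f.png',cv2.resize(np.hstack([S,T]),None,fx=3.3,fy=3.3,interpolation=cv2.INTER_CUBIC))"
```

```text
time_s: 11.75
tcp_pos: [569.1, -136.8, 143.0]
tool_rot: [0.994, -0.109, -0.002, -0.0]
wrist_force: [-0.8, -0.9, 0.1]
opening: 84.6
gripper_force: 0.0
time_s: 11.95
tcp_pos: [571.0, -137.4, 130.2]
tool_rot: [0.994, -0.109, 0.001, 0.0]
wrist_force: [0.4, -0.9, -0.1]
opening: 84.9
gripper_force: 0.0
time_s: 12.45
tcp_pos: [570.1, -137.1, 87.5]
tool_rot: [0.994, -0.109, -0.0, -0.0]
wrist_force: [-0.3, -0.4, 0.1]
opening: 84.9
gripper_force: 0.0
[ -0.74601623 -86.57240629]
```

View pics/f.png

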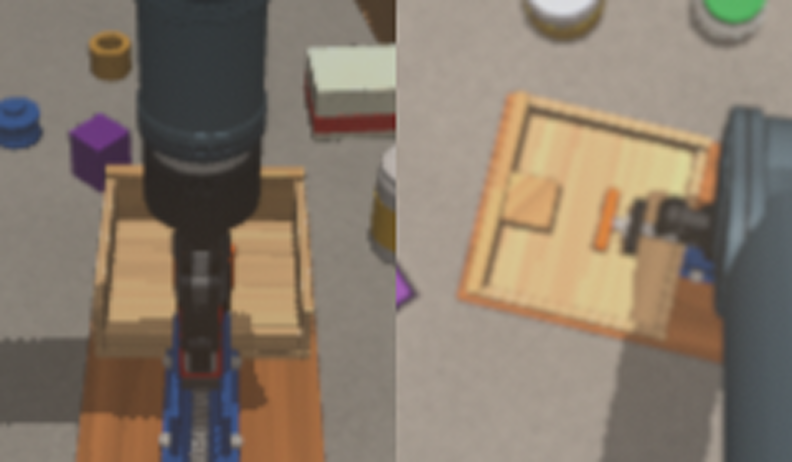

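The fingers straddle both posts. In the top view the pad (607,220) and the block stay visible. First squeeze, then measure the pad by its orange mask.

```bash
cat >> h.py <<'E'
def jaw():
    T=get("top"); m=mask(T,(5,150,100),(14,255,255),(225,180,275,215))
    ys,xs=np.nonzero(m); M=cv2.moments(m); p=(M["m10"]/M["m00"],M["m01"]/M["m00"]); w=tost(plane(T,p,68)); s=sense()
    F=s["wrist_force"]; print("pad n",len(xs),"st",np.round(w,1),"tcp",np.round(tost(s["tcp_pos"]),1),"z %.1f"%s["tcp_pos"][2],"open %.1f gf %.1f Fy %.1f Fx %.1f"%(s["opening"],s["gripper_force"],F[:2]@ey,F[:2]@ex))
E
python3 -c "from h import *; jaw()"; echo '[0, 0, 0, 0, 0, 0, 55, 0, 0, 0, 0, 0, 0, 55, 0, 0, 0, 0, 0, 0, 55, 0, 0, 0, 0, 0, 0, 55]' | python3 -m inch 25; echo '[0, 0, 0, 0, 0, 0, 40, 0, 0, 0, 0, 0, 0, 40, 0, 0, 0, 0, 0, 0, 40]' | python3 -m inch;python3 -c "from h import *; jaw()";echo '[0, 0, 0, 0, 0, 0, 29, 0, 0, 0, 0, 0, 0, 29, 0, 0, 0, 0, 0, 0, 29, 0, 0, 0, 0, 0, 0, 29]' | python3 -m inch; python3 -c "from h import *; jaw()"
```

```text
pad n 53 st [-0.9 25.3] tcp [  0.1 -86.6] z 88.6 open 84.8 gf 0.0 Fy -0.7 Fx 0.1
time_s: 13.0
tcp_pos: [570.8, -137.3, 88.6]
tool_rot: [0.994, -0.109, 0.0, 0.0]
wrist_force: [-0.5, 0.3, 4.9]
opening: 55.1
gripper_force: 3.4
time_s: 13.3
tcp_pos: [570.9, -138.9, 89.1]
tool_rot: [0.994, -0.11, 0.001, 0.001]
wrist_force: [-2.3, -3.3, 9.4]
opening: 40.0
gripper_force: 6.4
pad n 50 st [-0.8 30.7] tcp [  0.4 -88.1] z 89.0 open 39.9 gf 6.4 Fy -3.7 Fx -1.2
time_s: 13.75
tcp_pos: [571.1, -139.0, 89.3]
tool_rot: [0.994, -0.11, 0.001, 0.001]
wrist_force: [-2.2, -3.9, 11.4]
opening: 29.1
gripper_force: 7.3
pad n 51 st [-1. 36.] tcp [  0.6 -88.3] z 89.3 open 29.2 gf 7.3 Fy -3.3 Fx -1.0
```

```bash
echo '[0, 0, 0, 0, 0, 0, 66, 0, 0, 0, 0, 0, 0, 66, 0, 0, 0, 0, 0, 0, 66, 0, 0, 0, 0, 0, 0, 66, 0, 0, 0, 0, 0, 0, 66, 0, 0, 0, 0, 0, 0, 28, 0, 0, 0, 0, 0, 0, 28, 0, 0, 0, 0, 0, 0, 28, 0, 0, 0, 0, 0, 0, 28, 0, 0, 0, 0, 0, 0, 28, 0, 0, 0, 0, 0, 0, 28]' | python3 -m inch | tail -1; python3 -c "from h import *; jaw()"; echo '[0, 0, 0, 0, 0, 0, 66, 0, 0, 0, 0, 0, 0, 66, 0, 0, 0, 0, 0, 0, 66, 0, 0, 0, 0, 0, 0, 66, 0, 0, 0, 0, 0, 0, 66]' | python3 -m inch|tail -2; python3 -c "from h import *; jaw()"
```

```text
gripper_force: 7.4
pad n 53 st [-1.4 46.5] tcp [  0.4 -88.3] z 89.4 open 28.2 gf 7.4 Fy -3.7 Fx -2.1
opening: 66.0
gripper_force: 0.0
pad n 53 st [-1.4 46.5] tcp [ -0.6 -86.6] z 87.9 open 66.1 gf 0.0 Fy -0.8 Fx 0.1
```

```bash
echo '[0, 0, 0, 0, 0, 0, 28, 0, 0, 0, 0, 0, 0, 28, 0, 0, 0, 0, 0, 0, 28, 0, 0, 0, 0, 0, 0, 28, 0, 0, 0, 0, 0, 0, 28, 0, 0, 0, 0, 0, 0, 28]' | python3 -m inch|tail -1;  python3 -c "from h import *; jaw()"; echo '[0, 0, 0, 0, 0, 0, 66, 0, 0, 0, 0, 0, 0, 66, 0, 0, 0, 0, 0, 0, 66, 0, 0, 0, 0, 0, 0, 66, 0, 0, 0, 0, 0, 0, 66]' | python3 -m inch |tail -1; echo '[0, 0, 0, 0, 0, 0, 44, 0, 0, 0, 0, 0, 0, 44, 0, 0, 0, 0, 0, 0, 44, 0, 0, 0, 0, 0, 0, 44]' | python3 -m inch|tail -1; python3 -c "from h import *; jaw()"; echo '[0, 0, 0, 0, 0, 0, 40, 0, 0, 0, 0, 0, 0, 40]' | python3 -m inch|tail -1; python3 -c "from h import *; jaw()"; echo '[0, 0, 0, 0, 0, 0, 37, 0, 0, 0, 0, 0, 0, 37]' | python3 -m inch|tail -1; python3 -c "from h import *; jaw()"
```

```text
gripper_force: 7.4
pad n 60 st [-0.5 61.6] tcp [  0.5 -88.3] z 89.5 open 28.2 gf 7.4 Fy -4.0 Fx -2.5
gripper_force: 0.0
gripper_force: 7.4
pad n 59 st [-1.  63.8] tcp [  0.  -89.4] z 89.1 open 44.0 gf 7.4 Fy -4.5 Fx -2.4
gripper_force: 8.6
pad n 59 st [-1.  63.8] tcp [  0.2 -90.2] z 89.4 open 40.3 gf 8.6 Fy -7.9 Fx -4.1
gripper_force: 9.6
pad n 60 st [-0.8 63.7] tcp [  0.2 -90.8] z 89.6 open 37.3 gf 9.6 Fy -9.0 Fx -2.4
```

The pad stopped moving at station y 63.8, so it is touching the block. To measure spring compression, I'll compare head-to-pad spacing with the initial picture using intensity profiles along the clamp axis.

```bash
cat > prof.py <<'E'
from h import *
def prof(c,y0,tag):
    ys=np.arange(y0-32,y0+14,1.0); acc=[]
    for x in list(range(-18,-8,2))+list(range(10,19,2)):
        P=np.array([[*st(x-.8,y),69] for y in ys])@c["R"].T+c["t"]; p=P@c["K"].T; p=(p[:,:2]/p[:,2:]).astype(np.float32)
        acc.append(cv2.remap(c["img"],p[:,:1],p[:,1:],cv2.INTER_LINEAR)[:,0].astype(float))
    A=np.mean(acc,0); V=A.mean(1); O=np.clip(A[:,0]-A[:,2]-95,0,None)
    D=np.clip(95-V,0,None)
    print(tag,"V",V.astype(int).tolist()); print("  R-B",(A[:,0]-A[:,2]).astype(int).tolist())
    i=int(np.argmax(D*(ys>y0-26)*(ys<y0-8)))
    print("  headmin at %.1f (rel)"%(ys[i]-y0), "centroid %.2f"%((D*ys*(ys<y0-5)).sum()/(D*(ys<y0-5)).sum()-y0))
E
python3 - <<'E'
from prof import *
T=get("top"); T0=dict(T); T0["img"]=cv2.imread("pics/top0.png")[:,:,::-1].copy()
prof(T0,25.3,"start"); prof(T,63.8,"now")
jaw()
E
```

```text
start V [160, 150, 138, 124, 109, 95, 83, 75, 70, 68, 68, 71, 76, 84, 94, 106, 119, 130, 142, 150, 156, 160, 160, 157, 152, 145, 139, 133, 129, 127, 127, 128, 128, 127, 127, 126, 127, 129, 134, 141, 148, 154, 159, 163, 165, 166]
  R-B [63, 59, 54, 47, 40, 33, 26, 22, 18, 17, 17, 20, 23, 28, 33, 40, 47, 53, 59, 63, 66, 68, 70, 72, 74, 79, 86, 97, 109, 120, 129, 134, 136, 133, 126, 116, 104, 93, 84, 77, 74, 74, 75, 76, 77, 78]
  headmin at -23.0 (rel) centroid -22.55
now V [179, 178, 176, 172, 166, 156, 143, 129, 113, 98, 87, 78, 73, 71, 70, 72, 75, 81, 88, 98, 109, 118, 125, 129, 129, 128, 127, 126, 127, 130, 133, 135, 137, 137, 136, 135, 135, 137, 140, 144, 148, 152, 154, 156, 157, 157]
  R-B [81, 82, 82, 81, 78, 73, 66, 57, 48, 38, 30, 23, 19, 17, 16, 17, 19, 23, 29, 35, 42, 49, 56, 62, 69, 78, 89, 103, 117, 129, 139, 144, 146, 143, 137, 128, 118, 108, 100, 95, 93, 93, 93, 94, 95, 95]
  headmin at -18.0 (rel) centroid -18.12
pad n 59 st [-0.8 63.7] tcp [  0.2 -90.8] z 89.6 open 37.6 gf 9.6 Fy -8.5 Fx -3.8
```

Compression now reads about 4.5 mm from the image and 4.2 mm from the force balance. I'll squeeze a little more.

```bash
echo '[0, 0, 0, 0, 0, 0, 35.5, 0, 0, 0, 0, 0, 0, 34, 0, 0, 0, 0, 0, 0, 34, 0, 0, 0, 0, 0, 0, 34, 0, 0, 0, 0, 0, 0, 34]' | python3 -m inch|tail -3
python3 - <<'E'
from prof import *
for i in range(2):
    T=get("top"); prof(T,63.8,"now"); jaw()
E
```

```text
wrist_force: [-5.3, -8.9, 15.2]
opening: 34.5
gripper_force: 10.6
now V [179, 178, 177, 175, 170, 163, 152, 139, 124, 108, 95, 84, 76, 72, 71, 71, 73, 77, 84, 92, 102, 111, 119, 124, 125, 125, 125, 125, 127, 130, 133, 135, 137, 137, 136, 134, 135, 136, 140, 144, 148, 152, 154, 156, 157, 157]
  R-B [81, 82, 82, 82, 80, 76, 70, 62, 54, 45, 36, 28, 22, 18, 16, 16, 17, 20, 25, 31, 38, 44, 51, 58, 65, 75, 87, 102, 116, 129, 139, 144, 145, 143, 138, 128, 118, 108, 100, 95, 93, 93, 93, 94, 95, 95]
  headmin at -18.0 (rel) centroid -17.47
pad n 59 st [-1.  63.8] tcp [  0.3 -91.5] z 89.8 open 34.2 gf 10.6 Fy -10.5 Fx -4.0
now V [179, 178, 177, 175, 170, 163, 152, 139, 124, 108, 94, 83, 76, 72, 71, 71, 73, 77, 84, 93, 103, 111, 119, 124, 125, 125, 125, 125, 127, 130, 133, 135, 136, 137, 136, 135, 135, 137, 140, 144, 148, 152, 154, 156, 157, 157]
  R-B [81, 82, 82, 82, 80, 76, 70, 63, 54, 45, 36, 28, 22, 18, 16, 16, 18, 20, 25, 31, 38, 44, 51, 58, 66, 75, 88, 102, 116, 129, 139, 144, 146, 144, 138, 128, 118, 108, 100, 95, 93, 93, 93, 94, 94, 95]
  headmin at -18.0 (rel) centroid -17.49
pad n 59 st [-1.  63.8] tcp [  0.2 -91.5] z 89.8 open 33.7 gf 10.6 Fy -9.9 Fx -4.2
```

Both measures now agree on about 5.1 mm. One more small squeeze.

```bash
echo '[0, 0, 0, 0, 0, 0, 33, 0, 0, 0, 0, 0, 0, 32, 0, 0, 0, 0, 0, 0, 32, 0, 0, 0, 0, 0, 0, 32, 0, 0, 0, 0, 0, 0, 32]' | python3 -m inch|tail -3
python3 - <<'E'
from prof import *
for i in range(2):
    T=get("top"); prof(T,63.8,"now"); jaw()
E
```

```text
wrist_force: [-6.6, -9.1, 15.4]
opening: 32.0
gripper_force: 13.1
now V [179, 178, 178, 177, 174, 168, 159, 148, 134, 118, 103, 90, 81, 74, 72, 71, 72, 74, 79, 86, 94, 103, 111, 117, 120, 121, 123, 124, 126, 130, 133, 136, 137, 137, 136, 135, 135, 137, 140, 144, 148, 152, 154, 156, 157, 157]
  R-B [81, 82, 83, 83, 81, 79, 74, 68, 60, 52, 43, 33, 26, 21, 18, 16, 16, 18, 21, 26, 32, 38, 46, 54, 63, 73, 87, 102, 116, 129, 139, 145, 146, 143, 137, 128, 118, 108, 100, 95, 93, 93, 93, 94, 95, 95]
  headmin at -17.0 (rel) centroid -16.86
pad n 60 st [-0.8 63.7] tcp [  0.3 -91.7] z 90.0 open 32.2 gf 13.1 Fy -10.2 Fx -4.5
now V [179, 179, 178, 177, 174, 168, 160, 148, 134, 118, 103, 90, 81, 74, 71, 71, 72, 74, 79, 86, 94, 103, 111, 117, 120, 121, 123, 124, 126, 130, 133, 135, 136, 136, 136, 135, 135, 136, 139, 143, 148, 152, 154, 156, 157, 157]
  R-B [81, 82, 83, 83, 81, 78, 74, 68, 60, 51, 42, 33, 26, 20, 17, 16, 16, 18, 21, 26, 32, 38, 45, 54, 63, 73, 87, 102, 117, 129, 139, 144, 146, 144, 138, 128, 118, 108, 100, 95, 93, 93, 93, 94, 95, 95]
  headmin at -17.0 (rel) centroid -16.86
pad n 60 st [-0.8 63.7] tcp [  0.3 -91.7] z 90.0 open 32.7 gf 13.1 Fy -10.0 Fx -4.8
```

Compression is now 5.5–6 mm by both image and force, and readings are stable. Hold briefly and hand in.

```bash
echo '[0, 0, 0, 0, 0, 0, 32, 0, 0, 0, 0, 0, 0, 32, 0, 0, 0, 0, 0, 0, 32]' | python3 -m inch; python3 -c "
from prof import *
jaw(); from rig import close_job; print(close_job())"
```

```text
time_s: 19.4
tcp_pos: [570.0, -142.3, 90.0]
tool_rot: [0.994, -0.111, 0.0, 0.003]
wrist_force: [-7.3, -9.9, 15.3]
opening: 32.4
gripper_force: 13.1
pad n 60 st [-0.8 63.7] tcp [  0.2 -91.7] z 89.9 open 32.4 gf 13.1 Fy -10.7 Fx -5.1
the job is handed in; nothing more can be done
None
```

I handed the job in at 19.4 s: the block stands flush against the front board and about 0.5 mm off centre, and the clamp squeeze is still held with the pad's spring compressed an estimated 5.5–6 mm; the hand-in returned no verdict.

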